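# Clear the coffee bar: spoons to the steel pan, tamping tools to the wooden caddy

## Robot

A 6-joint arm with a two-finger parallel gripper is mounted at the origin on the work surface. World frame = base frame: x ahead of the robot, y to its left, z up, the work surface at z = 0. Lengths are in m, angles in rad, forces in N, time in s.
With the tool pointing down it reaches from about 0.375 to 0.9 m from the base axis. Payload 3.1 kg.
Tool frame: the origin (TCP) lies between the finger pads; the fingertips stand 11 mm ahead of it and the grasp point (between the pads) lies 8 mm behind it; y points along the fingers, z is the direction in which the jaws open and shut, and the axes are right-handed (so a half turn about y gives the same grasp; the last joint's range is limited). The gripper opens to 87 mm and grips with 3 to 60 N. Pads are 19 mm wide; open, the fingers measure 117 mm over their backs; the gripper's body (75 mm by 190 mm) begins 51 mm behind the grasp point.
Start: joints at [-1.508, 0.527, 1.433, -0, 1.181, -0.178], TCP at [0.149, -0.607, 0.234] pointing down, gripper open.
Joint ranges: [-3.08, 3.08], [-0.75, 2.2], [0.22, 2.44], [-1.43, 4.57], [0, 2.65], [-2.85, 2.85]. Speed limits (rad/s): [2.79, 2.79, 3.14, 3.14, 3.14, 3.14].

## Interface

Orientations are given as a 3x3 rotation matrix whose columns are the frame's x, y, z axes.
In Python, from station import get_obs, get_image, camera_model, hand_in gives the robot as it stands. The module is installed in compiled form; this text tells all that it offers.
- The arm moves only by the shell command python3 -m handwheel 'ROWS' [OPENING] [FORCE]. ROWS is JSON, a list of rows, each an object with "offset": the shift along the tool's x, y, z in mm, a list of three; "rotation": the turn, a rotation vector about the tool's x, y, z in rad, a list of three. A call has 1 to 10 rows; each row shifts and turns the commanded pose from where the row before left it, along the tool's axes as they then stand; what a row does not reach is not made up. A row lasts 1/10 s, in which the tool goes at most 50 mm and 8.59 degrees, less where a joint would pass 70% of its speed; a pose out of reach is approached as far as the arm can. A call is refused whole if a number of a shift passes 50 or a number of a turn 0.15, either way. A call with a gripper value outside its range is refused whole. OPENING is the gripper's target within -1 to 1 (fully open at 1, half-way at 0, shut at -1), set as the call begins (- or left out, the last holds). The fingers move at their own pace and stop on an object; FORCE is the grip in N (left out, the last holds). Time passes only in rows, so rows that do not move let the fingers close. It gives the time, the measured TCP pose, the force and the opening at its end, in the units of the state.
- get_obs(): the state, without advancing time (a new reading comes with each control period).
- get_image(name): name is "scene" or "side" or "wrist"; returns (picture, depth): 384x512x3 uint8, blue, green, red; 384x512 float32, m along the optical axis (not along the pixel's ray), 0 where there is no reading.
- camera_model(name): a dict with "intrinsics" (3x3 intrinsics, pixels), "T" (4x4, takes a point from camera to world coordinates). Camera axes: x right, y up, looking along -z (the intrinsics and any distortion apply to the point x, -y, -z); pixel columns grow to the right and rows downward; lengths in m; the calibration is good to about 2 mm. A picture is of the moment at which its call begins: read the wrist's pose just before it. camera_model takes no time and is no camera call; for the wrist camera it gives the pose at the moment of the call.
- hand_in(): hands the job in, once; it reports no verdict.
The state is a dict: "time_s": time; "joint_pos": joint angles; "qvel": joint speeds; "joint_efforts": joint torques, N m; "tool_pos": TCP position; "tool_rot": TCP orientation; "force": force on the tool from outside, world axes, zero at the start; "torque": the same for the moment, N m; "grip_width": finger opening in m.
Only numpy, scipy, OpenCV 4.12 (cv2) and the standard library are available. Lean on these libraries where they do the work, as an engineer would, in place of code of your own. Each camera call takes 0.05 s, during which the arm holds its last target. There are 200 camera calls.

## Task

Tidy the four loose barista tools by kind: lay the brass spoon and the black scoop in the stainless steel pan, wholly inside with nothing sticking out over the rim, and stand the tamper and the leveller upright on their flat steel bases on the floor of the wooden caddy. Leave the cup, the shot glass and the lidded jar standing where they are.

Things in the scene. Friction and masses are not known exactly. Their poses are not given: they have to be found in the camera images.
- pan: Fixed shallow stainless steel pan, open at the top, plain rim, 240 (its x) x 165 (its y) x 45 mm high outside (the flat rim lip is 256 x 180); walls and floor 4 mm, inside 232 x 157 x 41 mm deep. Origin: centre of its underside on the counter; z up. It and the caddy may swap sides.
- pan_floor (a point): Centre of the pan's inner floor, 4 mm above its underside; axes as the pan's.
- caddy: Fixed light-wood tray with a dark wooden stripe round its outside, open at the top, 220 (its x) x 165 (its y) x 40 mm high outside; walls and floor 10 mm, inside 200 x 145 x 30 mm deep. Origin: centre of its underside on the counter; z up.
- caddy_floor (a point): Centre of the caddy's inner floor, 10 mm above its underside; axes as the caddy's.
- spoon: Loose brass cupping spoon lying flat, 150 mm long along its x, about 60 g: straight bar handle 12 mm wide and 10 mm high (0 to 10 mm above the counter, x -75 to +36 mm), round shallow bowl 42 mm across and 12 mm high at the +x end. Origin: mid-length, on its underside; z up.
- spoon_grip (a point): Point to grip on the spoon's handle (5 mm above its underside, mid-length); 12 mm wide across y.
- spoon_butt (a point): Handle end of the spoon (x = -75 mm).
- spoon_tip (a point): Bowl end of the spoon (x = +75 mm).
- scoop: Loose black plastic coffee scoop, 120 mm long along its x, about 40 g: round cup 48 mm across and 30 mm high at the +x end (centre x = +36 mm), straight bar handle 12 mm wide and 10 mm high (4 to 14 mm above the counter, x -60 to +12 mm). Origin: mid-length, at the height of its underside; z up.
- scoop_grip (a point): Point to grip on the scoop's handle (x = -20 mm, 9 mm above its underside); 12 mm wide across y.
- scoop_butt (a point): Handle end of the scoop (x = -60 mm).
- scoop_tip (a point): Far end of the scoop's cup (x = +60 mm).
- tamper: Loose tamper standing upright, 84 mm tall, about 300 g: steel disc base 58 mm across and 14 mm high, thin neck 20 mm across, round wooden handle 34 mm across between 38 and 74 mm above its underside. Origin: centre of its flat underside; z up along the handle.
- leveller: Loose coffee leveller, a plain upright disc 54 mm across and 34 mm high, about 250 g: lower 22 mm steel, upper 12 mm wood. Origin: centre of its flat steel underside; z up.
- cup: Bystander: white espresso cup without handle, 56 mm across, 55 mm high, standing among the tools. Origin: centre of its underside.
- shot_glass: Bystander: clear shot glass, 50 mm across, 65 mm high. Origin: centre of its underside.
- shaker: Bystander: amber glass jar with a steel lid, 52 mm across, 100 mm high. Origin: centre of its underside.
Things that resemble listed ones, but are neither listed nor needed, are in the scene too. What is shaped like the leveller but turquoise is not meant. There is more than one size of the spoon; the job needs the larger.

How it is judged:
At the end, for the whole second after the job is handed in: Both ends of spoon and scoop are within the pan's inner walls (+2 mm) and under 50 mm above its floor; tamper and leveller have their base centres over the caddy floor, under 12 mm above it, tilted under 0.2 rad; all four at rest (under 30 mm/s) (x of spoon_butt in the frame of pan_floor between -0.118 and 0.118 m and y of spoon_butt in the frame of pan_floor between -0.081 and 0.081 m and z of each of spoon_butt, spoon_tip, scoop_butt, scoop_tip in the frame of pan_floor below 0.05 m and x of spoon_tip in the frame of pan_floor between -0.118 and 0.118 m and y of spoon_tip in the frame of pan_floor between -0.081 and 0.081 m and x of scoop_butt in the frame of pan_floor between -0.118 and 0.118 m and y of scoop_butt in the frame of pan_floor between -0.081 and 0.081 m and x of scoop_tip in the frame of pan_floor between -0.118 and 0.118 m and y of scoop_tip in the frame of pan_floor between -0.081 and 0.081 m and x of tamper in the frame of caddy_floor between -0.1 and 0.1 m and y of tamper in the frame of caddy_floor between -0.0725 and 0.0725 m and z of each of tamper, leveller in the frame of caddy_floor below 0.012 m and angle between each of tamper, leveller's own z axis and vertical below 0.2 rad and x of leveller in the frame of caddy_floor between -0.1 and 0.1 m and y of leveller in the frame of caddy_floor between -0.0725 and 0.0725 m and linear speed of each of spoon, scoop, tamper, leveller below 0.03 m/s); the robot touches nothing.
It fails at once if the cup is shifted more than 40 mm or knocked over (distance of cup from where it was at the start of the episode above 0.04 m or angle between cup's own z axis and vertical above 0.6 rad).
It fails at once if the shot glass is shifted more than 40 mm or knocked over (distance of shot_glass from where it was at the start of the episode above 0.04 m or angle between shot_glass's own z axis and vertical above 0.6 rad).
It fails at once if the lidded jar is shifted more than 40 mm or knocked over (distance of shaker from where it was at the start of the episode above 0.04 m or angle between shaker's own z axis and vertical above 0.6 rad).
It also fails if it takes over 72 s, if anything falls off the work surface, if the arm or the gripper's body presses on something with over 40 N, if the wrist force passes 120 N, or if a joint passes its speed limit or range.

## Working session

There is one attempt and no reset: what is moved stays moved. The work goes in short steps, Python scripts to look and compute and a shell command to move; the robot and the scene stay as the last step left them, time stands still between calls to the robot, and variables do not carry over. Pictures are saved under pics/ and viewed, about 8 in all and at most 12, crops included, and the job is handed in when it is done.

```bash
mkdir -p pics; cat > h.py <<'E'
import numpy as np, cv2, sys
from station import *
np.set_printoptions(precision=4,suppress=True)
def snap(n,f):
    M=camera_model(n); im,d=get_image(n); cv2.imwrite(f'pics/{f}.png',im); np.savez(f'pics/{f}.npz',im=im,d=d,K=M['intrinsics'],T=M['T']); return im,d,M
def world(f):
    z=np.load(f'pics/{f}.npz'); d=z['d'];K=z['K'];T=z['T']
    v,u=np.mgrid[:d.shape[0],:d.shape[1]]
    p=np.stack([(u-K[0,2])/K[0,0]*d,-(v-K[1,2])/K[1,1]*d,-d],-1)
    return z['im'],d,p@T[:3,:3].T+T[:3,3]
E
python3 - <<'E'
from h import *
for n in('scene','side'):
    im,d,M=snap(n,n+'0'); print(n,M)
print(get_obs())
a=np.hstack([cv2.imread('pics/scene0.png'),cv2.imread('pics/side0.png')])
E
```

```text
scene {'intrinsics': array([[490.1388,   0.    , 252.247 ],
       [  0.    , 490.1388, 190.1652],
       [  0.    ,   0.    ,   1.    ]]), 'T': array([[ 0.5516, -0.534 ,  0.6408,  1.3058],
       [ 0.834 ,  0.367 , -0.412 , -0.4856],
       [-0.0151,  0.7617,  0.6478,  0.7886],
       [ 0.    ,  0.    ,  0.    ,  1.    ]])}
side {'intrinsics': array([[488.5565,   0.    , 247.7041],
       [  0.    , 488.5565, 192.6123],
       [  0.    ,   0.    ,   1.    ]]), 'T': array([[-0.844 ,  0.379 , -0.3794,  0.1591],
       [-0.5363, -0.5944,  0.5993,  0.6584],
       [ 0.0016,  0.7093,  0.7049,  0.7992],
       [ 0.    ,  0.    ,  0.    ,  1.    ]])}
{'time_s': 0.1, 'joint_pos': array([-1.5085,  0.5284,  1.4338, -0.    ,  1.1814, -0.1785]), 'qvel': array([-0.0017, -0.0021, -0.0011, -0.0012, -0.0015,  0.0002]), 'joint_efforts': array([  0.0001, -44.0985, -17.7151,   0.0634,   0.0534,  -0.    ]), 'tool_pos': array([ 0.149 , -0.6063,  0.2327]), 'tool_rot': array([[-0.9712, -0.0001,  0.2385],
       [-0.2385,  0.002 , -0.9712],
       [-0.0003, -1.    , -0.002 ]]), 'force': array([-0.6868, -0.2223, -0.2079]), 'torque': array([-0.0099,  0.0261,  0.0031]), 'grip_width': 0.08686653534917706}
```

View pics/scene0.png

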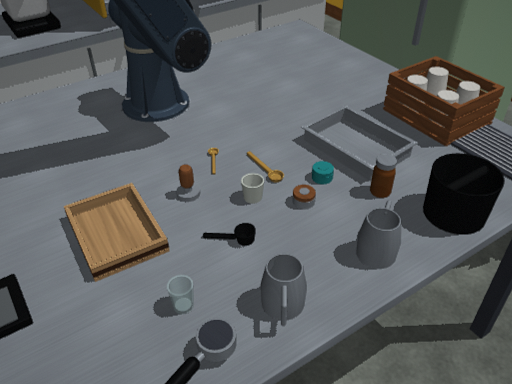

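View pics/side0.png

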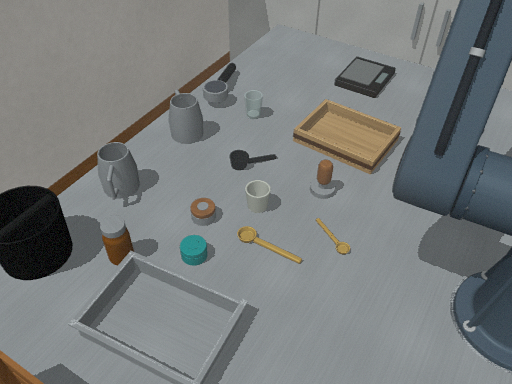

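The scene view shows the pan at (358,140), the caddy at (115,228), the tamper at (186,182), the scoop at (230,236) and the cup at (252,188). The shot glass is at (180,293) and the jar at (383,177). There are two spoons: (265,167) is longer than (213,160), so it looks like the one meant. There are two discs: the one at (304,196) is wood and steel, which fits the leveller, while (322,172) is turquoise and is not. Next I'll make a top-down map from both depth views.

```bash
cat > top.py <<'E'
from h import *
def ortho(f,x0=.25,x1=.95,y0=-.45,y1=.45,s=800):
    im,d,P=world(f); ok=(d>0)&(P[...,2]>-.02)&(P[...,2]<.15)
    p=P[ok];c=im[ok];o=np.argsort(p[:,2]);p=p[o];c=c[o]
    # image: right = -y, up = +x
    H=int((x1-x0)*s);W=int((y1-y0)*s);out=np.zeros((H,W,3),np.uint8);hz=np.full((H,W),np.nan)
    u=((y1-p[:,1])*s).astype(int);v=((x1-p[:,0])*s).astype(int)
    for du in(0,1):
      for dv in(0,1):
        k=(u+du>=0)&(u+du<W)&(v+dv>=0)&(v+dv<H); out[v[k]+dv,u[k]+du]=c[k]; hz[v[k]+dv,u[k]+du]=p[k,2]
    return out,hz
E
python3 - <<'E'
from top import *
for f in('scene0','side0'):
    o,h=ortho(f); 
    for i in range(1,10): cv2.putText(o,f"{.45-.1*i:.1f}",(80*i,12),0,.4,(0,0,255)); o[:6,80*i]=(0,0,255)
    for i in range(7): cv2.putText(o,f"{.95-.1*i:.2f}",(0,80*i+10),0,.4,(0,0,255))
    cv2.imwrite(f'pics/o_{f}.png',o)
# per-object pixel -> world, both views
S={'spoonbutt':(250,155),'spoonbowl':(276,177),'smallspoon':(213,150),'scoopcup':(246,233),'scoopbutt':(206,236),'tamper':(186,170),'lev':(304,191),'cup':(252,180),'shot':(180,281),'jar':(386,160)}
D={'spoonbutt':(298,260),'spoonbowl':(248,235),'smallspoon':(343,248),'scoopcup':(240,157),'scoopbutt':(274,157),'tamper':(325,163),'lev':(203,206),'cup':(258,189),'shot':(254,94),'jar':(114,228)}
for f,Q in(('scene0',S),('side0',D)):
    P=world(f)[2]
    for k,(u,v) in Q.items(): print(f,k,P[v,u])
# colour clouds: caddy & pan by height
for f in('scene0','side0'):
    im,d,P=world(f); ok=(d>0)
    print('table z',np.median(P[ok&(abs(P[...,2])<.02)&(P[...,0]>.3)][:,2]))
E
```

```text
Traceback (most recent call last):
IndexError: index 720 is out of bounds for axis 1 with size 720
```

```bash
python3 - <<'E'
from top import *
for f in('scene0','side0'):
    o,h=ortho(f); 
    for i in range(1,9): cv2.putText(o,f"{.45-.1*i:.2f}",(80*i,12),0,.4,(0,0,255)); o[:6,80*i]=(0,0,255)
    for i in range(7): cv2.putText(o,f"{.95-.1*i:.2f}",(0,80*i+10),0,.4,(0,0,255))
    cv2.imwrite(f'pics/o_{f}.png',o)
# per-object pixel -> world, both views
S={'spoonbutt':(250,155),'spoonbowl':(276,177),'smallspoon':(213,150),'scoopcup':(246,233),'scoopbutt':(206,236),'tamper':(186,170),'lev':(304,191),'cup':(252,180),'shot':(180,281),'jar':(386,160)}
D={'spoonbutt':(298,260),'spoonbowl':(248,235),'smallspoon':(343,248),'scoopcup':(240,157),'scoopbutt':(274,157),'tamper':(325,163),'lev':(203,206),'cup':(258,189),'shot':(254,94),'jar':(114,228)}
for f,Q in(('scene0',S),('side0',D)):
    P=world(f)[2]
    for k,(u,v) in Q.items(): print(f,k,P[v,u])
for f in('scene0','side0'):
    im,d,P=world(f); ok=(d>0)
    print('table z',np.median(P[ok&(abs(P[...,2])<.02)&(P[...,0]>.3)][:,2]))
E
```

```text
scene0 spoonbutt [0.4078 0.0869 0.0073]
scene0 spoonbowl [0.5182 0.0939 0.0014]
scene0 smallspoon [0.3225 0.0209 0.0003]
scene0 scoopcup [ 0.6472 -0.081   0.0062]
scene0 scoopbutt [ 0.6069 -0.1605  0.0084]
scene0 tamper [ 0.4596 -0.1247  0.0834]
scene0 lev [0.63   0.0948 0.0325]
scene0 cup [0.5291 0.0137 0.0359]
scene0 shot [ 0.7217 -0.2783  0.0511]
scene0 jar [0.7083 0.2708 0.0975]
side0 spoonbutt [0.3948 0.0967 0.0119]
side0 spoonbowl [0.517  0.0914 0.0063]
side0 smallspoon [0.3336 0.0118 0.0018]
side0 scoopcup [ 0.6662 -0.1067  0.0111]
side0 scoopbutt [ 0.596 -0.153  0.01 ]
side0 tamper [ 0.4486 -0.1172  0.0867]
side0 lev [0.6297 0.0953 0.0352]
side0 cup [ 0.5598 -0.0179  0.0299]
side0 shot [ 0.7488 -0.3039  0.0548]
side0 jar [0.699  0.2791 0.0984]
table z -0.0015721182095153052
table z 0.0016159855128632383
```

View pics/o_side0.png

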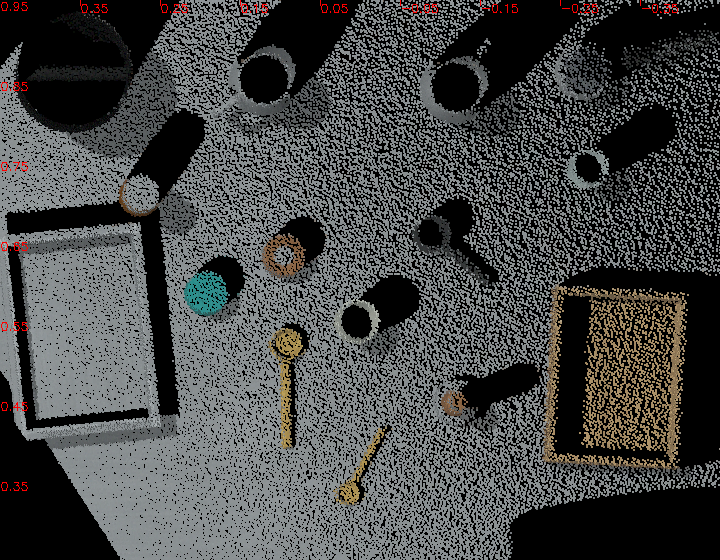

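The map (from the side view) shows the pan at upper left, the caddy at right, and the turquoise disc between the pan and the leveller. The large spoon lies at y≈0.09. Next I'll fit exact poses from both clouds.

```bash
python3 - <<'E'
from top import *
C={}
for f,dz in(('scene0',.0016),('side0',-.0016)):
    im,d,P=world(f); P=P.copy(); P[...,2]+=dz
    hsv=cv2.cvtColor(im,cv2.COLOR_BGR2HSV)
    def sel(x,y,z,m=True):
        return P[(d>0)&(P[...,0]>x[0])&(P[...,0]<x[1])&(P[...,1]>y[0])&(P[...,1]<y[1])&(P[...,2]>z[0])&(P[...,2]<z[1])&m]
    yel=(hsv[...,0]>12)&(hsv[...,0]<32)&(hsv[...,1]>110); dark=(hsv[...,2]<45)
    def rect(n,p):
        r=cv2.minAreaRect((p[:,:2]*1000).astype(np.float32)); print(f,n,len(p),'c',np.array(r[0]),'size',np.array(r[1]),'ang',round(r[2],1),'z',np.percentile(p[:,2],[5,50,95]))
    rect('spoon',sel((.37,.58),(.05,.15),(0.003,.03),yel))
    rect('smallspoon',sel((.3,.45),(-.05,.06),(0.003,.03),yel))
    rect('scoop',sel((.55,.72),(-.2,-.04),(.005,.05),dark))
    rect('panrim',sel((.38,.72),(.2,.5),(.038,.055)))
    rect('caddyrim',sel((.33,.65),(-.45,-.2),(.035,.055)))
    rect('panfloor',sel((.48,.6),(.3,.38),(-.01,.02)))
    rect('caddyfloor',sel((.42,.55),(-.37,-.28),(-.01,.025)))
    def circ(n,p):
        c,r=cv2.minEnclosingCircle((p[:,:2]*1000).astype(np.float32)); print(f,n,len(p),'c',np.array(c),'r',round(r,1),'zmax',np.percentile(p[:,2],98))
    circ('lev',sel((.59,.68),(.06,.13),(.028,.05)))
    circ('turq',sel((.55,.63),(.16,.23),(.028,.05)))
    circ('tamperhandle',sel((.4,.5),(-.16,-.08),(.045,.1)))
    circ('tamperbase',sel((.4,.5),(-.18,-.06),(.006,.02)))
    circ('cup',sel((.5,.6),(-.05,.06),(.045,.07)))
    circ('shot',sel((.7,.8),(-.34,-.24),(.055,.08)))
    circ('jar',sel((.65,.76),(.22,.32),(.085,.12)))
    circ('scoopcup',sel((.62,.72),(-.14,-.04),(.022,.05),dark))
    circ('bowl',sel((.5,.56),(.06,.13),(.005,.03),yel))
E
```

```text
scene0 spoon 236 c [467.2031  96.4766] size [ 38.4556 147.9485] ang 83.8 z [0.0036 0.009  0.0123]
scene0 smallspoon 95 c [369.0119  -0.0692] size [ 26.8696 110.593 ] ang 66.7 z [0.0035 0.0063 0.0091]
scene0 scoop 503 c [ 641.3666 -122.5158] size [113.4511  48.0256] ang 61.9 z [0.0061 0.014  0.0307]
scene0 panrim 1042 c [558.3595 341.0717] size [309.6721 213.2362] ang 3.9 z [0.0395 0.0439 0.0471]
scene0 caddyrim 1278 c [ 479.0852 -320.9988] size [165.3    226.3374] ang 86.8 z [0.0362 0.0394 0.0419]
scene0 panfloor 556 c [539.6674 348.6138] size [120.5914  65.3715] ang 2.6 z [0.0009 0.0034 0.006 ]
scene0 caddyfloor 1635 c [ 484.8348 -324.9846] size [ 89.8779 129.6786] ang 89.9 z [0.0075 0.0098 0.0122]
scene0 lev 296 c [630.2269  93.3096] r 29.2 zmax 0.03642064224524844
scene0 turq 250 c [586.2751 189.5435] r 28.8 zmax 0.036930437183325976
scene0 tamperhandle 249 c [ 449.4125 -121.7412] r 17.9 zmax 0.08545817338986367
scene0 tamperbase 261 c [ 450.3079 -122.2645] r 30.0 zmax 0.018116672738580728
scene0 cup 187 c [548.5651   1.4258] r 30.3 zmax 0.056661213498029356
scene0 shot 277 c [ 73
[... 902 characters left out ...]
size [ 89.2732 129.4556] ang 89.9 z [0.0072 0.0097 0.0123]
side0 lev 382 c [631.3065  97.4515] r 28.5 zmax 0.036771518267274046
side0 turq 467 c [584.139  192.4813] r 27.8 zmax 0.036631021687328034
side0 tamperhandle 277 c [ 448.5817 -118.2315] r 17.6 zmax 0.0855945212019428
side0 tamperbase 298 c [ 446.9171 -119.2386] r 29.5 zmax 0.0183601835550371
side0 cup 226 c [547.7997   3.8897] r 28.7 zmax 0.056173197065134454
side0 shot 139 c [ 740.3204 -282.8362] r 27.1 zmax 0.06713156696630057
side0 jar 465 c [708.0786 276.2739] r 24.6 zmax 0.10178570401280405
side0 scoopcup 4 c [657.0118 -89.8448] r 21.5 zmax 0.02685113992514975
side0 bowl 107 c [519.7673  94.0622] r 20.6 zmax 0.013327499035818455
```

```bash
python3 - <<'E'
import cv2,numpy as np
a=cv2.imread('pics/scene0.png')[130:255,165:345]; b=cv2.imread('pics/side0.png')[140:270,180:360]
a=cv2.resize(a,None,fx=2.2,fy=2.2,interpolation=2);b=cv2.resize(b,(a.shape[1],a.shape[0]),interpolation=2)
cv2.imwrite('pics/crop1.png',np.hstack([a,b]))
E
```

```text
(no output)
```

View pics/crop1.png

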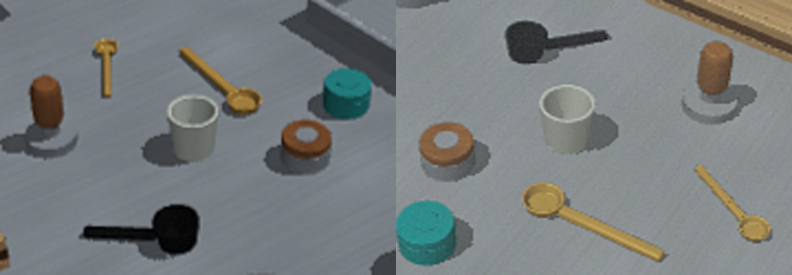

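The crop confirms the choices. The long spoon measures 148 mm against about 110 mm for the small one. The leveller is the wood-topped steel disc, and heights match the text. Next I'll refine the pan, caddy, spoon and scoop axes.

```bash
python3 - <<'E'
from top import *
for f,dz in(('scene0',.0016),('side0',-.0016)):
    im,d,P=world(f); P=P.copy(); P[...,2]+=dz
    hsv=cv2.cvtColor(im,cv2.COLOR_BGR2HSV)
    sel=lambda x,y,z,m=True:P[(d>0)&(P[...,0]>x[0])&(P[...,0]<x[1])&(P[...,1]>y[0])&(P[...,1]<y[1])&(P[...,2]>z[0])&(P[...,2]<z[1])&m]
    yel=(hsv[...,0]>12)&(hsv[...,0]<32)&(hsv[...,1]>110); dark=(hsv[...,2]<60)
    h=sel((.38,.495),(.05,.15),(.005,.03),yel); print(f,'spoon line',np.polyfit(h[:,0],h[:,1],1),'xrange',h[:,0].min(), 'y@.45',np.polyval(np.polyfit(h[:,0],h[:,1],1),.45))
    h=sel((.57,.65),(-.2,-.12),(.006,.02),dark); c=cv2.fitLine((h[:,:2]*1000).astype(np.float32),2,0,.01,.01).ravel() if len(h)>5 else 0; print('scoop handle',len(h),c, h.min(0) if len(h) else 0)
    r=sel((.38,.675),(.22,.5),(.042,.05)); R=cv2.minAreaRect((r[:,:2]*1000).astype(np.float32)); print('pan',R)
E
python3 -m handwheel '[{"offset":[0,-30,0],"rotation":[0,0.12,0]},{"offset":[0,-30,0],"rotation":[0,0.12,0]},{"offset":[-50,0,-50],"rotation":[0,0,0]},{"offset":[-50,0,-50],"rotation":[0,0,0]},{"offset":[-50,0,-50],"rotation":[0,0,0]},{"offset":[-50,0,-50],"rotation":[0,0,0]}]' 1 20
```

```text
scene0 spoon line [0.0196 0.0809] xrange 0.39217231615445947 y@.45 0.08968430773239452
scoop handle 128 [   0.6555    0.7552  617.3243 -141.3587] [ 0.5958 -0.1656  0.0061]
pan ((535.3443603515625, 351.1633605957031), (259.8219299316406, 184.98455810546875), 6.295083999633789)
side0 spoon line [0.0161 0.0879] xrange 0.3907859481964727 y@.45 0.09518805359184365
scoop handle 69 [   0.6772    0.7358  612.8108 -137.6506] [ 0.5947 -0.1589  0.0061]
pan ((536.55224609375, 352.4575500488281), (258.0364685058594, 181.8333282470703), 5.711937427520752)
time_s: 0.7
tool_pos: [0.2912, -0.4637, 0.2932]
tool_rot: [[-1.0, -0.0, -0.0], [0.0, 0.001, -1.0], [0.0, -1.0, -0.001]]
force: [-0.5, -1.2, -0.2]
grip_width: 0.0868
```

```bash
python3 -m handwheel '[{"offset":[-16,10,-34],"rotation":[0,0,0]},{"offset":[-16,10,-34],"rotation":[0,0,0]},{"offset":[-16,10,-34],"rotation":[0,0,0]},{"offset":[-16,10,-34],"rotation":[0,0,0]},{"offset":[-16,10,-34],"rotation":[0,0,0]},{"offset":[-16,10,-34],"rotation":[0,0,0]},{"offset":[-16,10,-34],"rotation":[0,0,0]},{"offset":[-16,10,-34],"rotation":[0,0,0]},{"offset":[-16,10,-34],"rotation":[0,0,0]},{"offset":[-13,10,-38],"rotation":[0,0,0]}]'
python3 - <<'E'
from h import *
im,d,M=snap('wrist','w1'); o=get_obs(); print(o['tool_pos'],M['T'])
im,d,P=world('w1'); z=P[...,2]
for n,lo,hi in(('handle',.045,.1),('base',.006,.02)):
    p=P[(d>0)&(z>lo)&(z<hi)&(abs(P[...,0]-.449)<.05)&(abs(P[...,1]+.12)<.05)]
    if len(p): print(n,len(p),cv2.minEnclosingCircle((p[:,:2]*1000).astype(np.float32)),np.percentile(p[:,2],98))
E
```

```text
time_s: 1.7
tool_pos: [0.448, -0.1202, 0.1931]
tool_rot: [[-1.0, 0.001, 0.0], [-0.0, -0.0, -1.0], [-0.001, -1.0, 0.0]]
force: [0.6, -0.6, 0.0]
grip_width: 0.0872
[ 0.447  -0.1141  0.1917] [[-0.0009  0.96    0.2799  0.5256]
 [-1.     -0.001   0.0002 -0.1203]
 [ 0.0005 -0.2799  0.96    0.3448]
 [ 0.      0.      0.      1.    ]]
handle 915 ((446.7700500488281, -120.45965576171875), 17.120487213134766) 0.08571181141978924
base 826 ((447.06695556640625, -120.51246643066406), 28.871980667114258) 0.015953288783281033
```

View pics/w1.png

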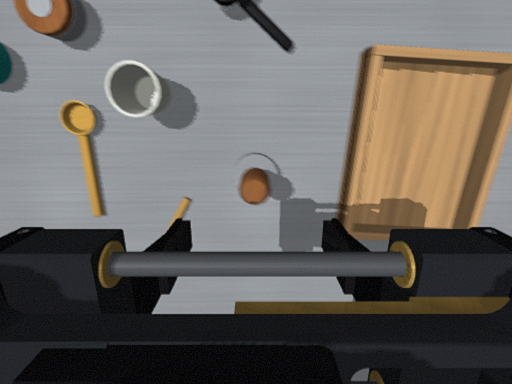

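The wrist view shows the tamper handle at (255,186), with the caddy at right and the spoon at left. It measures (447,-120.5), which agrees with the fixed cameras. Descending to grasp.

```bash
python3 -m handwheel '[{"offset":[0,25,0],"rotation":[0,0,0]},{"offset":[0,35,0],"rotation":[0,0,0]},{"offset":[0,35,0],"rotation":[0,0,0]},{"offset":[0,30,0],"rotation":[0,0,0]},{"offset":[0,15,0],"rotation":[0,0,0]},{"offset":[0,5,0],"rotation":[0,0,0]},{"offset":[0,0,0],"rotation":[0,0,0]}]'
python3 -m handwheel '[{"offset":[0,0,0],"rotation":[0,0,0]},{"offset":[0,0,0],"rotation":[0,0,0]},{"offset":[0,0,0],"rotation":[0,0,0]},{"offset":[0,0,0],"rotation":[0,0,0]},{"offset":[0,0,0],"rotation":[0,0,0]},{"offset":[0,0,0],"rotation":[0,0,0]}]' -1 35
python3 - <<'E'
from h import *
im,d,P=world('w1'); z=P[...,2]; hsv=cv2.cvtColor(im,cv2.COLOR_BGR2HSV)
yel=(hsv[...,0]>12)&(hsv[...,0]<32)&(hsv[...,1]>110)
s=lambda x,y,a,b,m=True:P[(d>0)&(P[...,0]>x[0])&(P[...,0]<x[1])&(P[...,1]>y[0])&(P[...,1]<y[1])&(z>a)&(z<b)&m]
p=s((.38,.56),(.06,.13),.004,.02,yel);print('spoon',cv2.minAreaRect((p[:,:2]*1000).astype(np.float32)))
p=s((.38,.49),(.06,.13),.006,.02,yel);print('handle',np.polyfit(p[:,0],p[:,1],1),np.polyval(np.polyfit(p[:,0],p[:,1],1),.466))
p=s((.57,.65),(-.19,-.12),.006,.03);print('scoop',len(p),cv2.fitLine((p[:,:2]*1000).astype(np.float32),2,0,.01,.01).ravel(),p.min(0))
p=s((.34,.63),(-.45,-.21),.036,.05);print('caddy',cv2.minAreaRect((p[:,:2]*1000).astype(np.float32)),p.min(0),p.max(0))
E
```

```text
time_s: 2.45
tool_pos: [0.4468, -0.1212, 0.048]
tool_rot: [[-1.0, -0.001, 0.001], [-0.001, 0.001, -1.0], [0.001, -1.0, -0.001]]
force: [-1.0, -0.8, 0.1]
grip_width: 0.0874
time_s: 3.05
tool_pos: [0.4472, -0.1213, 0.0488]
tool_rot: [[-1.0, 0.0, 0.001], [-0.001, -0.0, -1.0], [-0.0, -1.0, 0.0]]
force: [-0.0, -0.6, -0.5]
grip_width: 0.0474
spoon ((466.7804870605469, 99.15156555175781), (40.17935562133789, 144.88528442382812), 83.6322250366211)
handle [0.008  0.0883] 0.09208612990165096
scoop 626 [   0.6596    0.7516  613.3087 -140.0956] [ 0.5926 -0.1642  0.0061]
caddy ((477.7153625488281, -319.7602844238281), (166.17364501953125, 220.1453399658203), 86.7265625) [ 0.3695 -0.4044  0.036 ] [ 0.5921 -0.2318  0.0436]
```

```bash
python3 -m handwheel '[{"offset":[0,0,0],"rotation":[0,0,0]},{"offset":[0,0,0],"rotation":[0,0,0]},{"offset":[0,0,0],"rotation":[0,0,0]},{"offset":[0,0,0],"rotation":[0,0,0]},{"offset":[0,-10,0],"rotation":[0,0,0]},{"offset":[0,-30,0],"rotation":[0,0,0]},{"offset":[0,-30,0],"rotation":[0,0,0]}]'
python3 -m handwheel '[{"offset":[2,0,10],"rotation":[0,0,0]},{"offset":[3,0,30],"rotation":[0,0,0]},{"offset":[3,0,30],"rotation":[0,0,0]},{"offset":[3,0,30],"rotation":[0,0,0]},{"offset":[3,0,30],"rotation":[0,0,0]},{"offset":[3,0,30],"rotation":[0,0,0]},{"offset":[3,0,25],"rotation":[0,0,0]},{"offset":[2,0,11],"rotation":[0,0,0]},{"offset":[0,0,0],"rotation":[0,0,0]}]'
```

```text
time_s: 3.75
tool_pos: [0.4463, -0.1209, 0.119]
tool_rot: [[-1.0, -0.002, 0.001], [-0.001, 0.001, -1.0], [0.002, -1.0, -0.001]]
force: [0.5, 0.6, -3.5]
grip_width: 0.0331
time_s: 4.65
tool_pos: [0.4246, -0.3186, 0.1179]
tool_rot: [[-1.0, -0.0, -0.002], [0.002, 0.0, -1.0], [0.0, -1.0, -0.0]]
force: [-0.8, 0.7, -3.1]
grip_width: 0.0329
```

```bash
python3 -m handwheel '[{"offset":[0,15,0],"rotation":[0,0,0]},{"offset":[0,25,0],"rotation":[0,0,0]},{"offset":[0,12,0],"rotation":[0,0,0]},{"offset":[0,4,0],"rotation":[0,0,0]},{"offset":[0,2,0],"rotation":[0,0,0]},{"offset":[0,1,0],"rotation":[0,0,0]},{"offset":[0,0,0],"rotation":[0,0,0]}]'
python3 -c "
from station import get_obs as g;o=g();print(o['tool_pos'],o['force'])"
```

```text
time_s: 5.35
tool_pos: [0.4257, -0.3175, 0.0601]
tool_rot: [[-1.0, 0.001, 0.001], [-0.001, -0.001, -1.0], [-0.001, -1.0, 0.001]]
force: [-0.6, 0.2, -3.0]
grip_width: 0.0329
[ 0.42565569 -0.31748386  0.06011719] [-0.63213383  0.19694032 -2.97496042]
```

Not touching yet, so I'll lower a little more, then release and rise.

```bash
python3 -m handwheel '[{"offset":[0,1,0],"rotation":[0,0,0]},{"offset":[0,1,0],"rotation":[0,0,0]},{"offset":[0,0.5,0],"rotation":[0,0,0]},{"offset":[0,0,0],"rotation":[0,0,0]}]'
python3 -m handwheel '[{"offset":[0,0,0],"rotation":[0,0,0]},{"offset":[0,0,0],"rotation":[0,0,0]},{"offset":[0,0,0],"rotation":[0,0,0]},{"offset":[0,0,0],"rotation":[0,0,0]},{"offset":[0,0,0],"rotation":[0,0,0]},{"offset":[0,-15,0],"rotation":[0,0,0]},{"offset":[0,-40,0],"rotation":[0,0,0]},{"offset":[0,-45,0],"rotation":[0,0,0]}]' 1 35
```

```text
time_s: 5.75
tool_pos: [0.4256, -0.3176, 0.0585]
tool_rot: [[-1.0, 0.001, 0.001], [-0.001, -0.001, -1.0], [-0.001, -1.0, 0.001]]
force: [-0.7, 1.4, 6.6]
grip_width: 0.0334
time_s: 6.55
tool_pos: [0.4243, -0.3164, 0.1567]
tool_rot: [[-1.0, -0.003, 0.001], [-0.001, 0.003, -1.0], [0.003, -1.0, -0.003]]
force: [0.5, -0.4, 0.3]
grip_width: 0.0848
```

```bash
python3 -m handwheel '[{"offset":[-10,-5,-20],"rotation":[0,0,0]},{"offset":[-20,0,-40],"rotation":[0,0,0]},{"offset":[-20,0,-40],"rotation":[0,0,0]},{"offset":[-20,0,-40],"rotation":[0,0,0]},{"offset":[-20,0,-40],"rotation":[0,0,0]},{"offset":[-20,0,-40],"rotation":[0,0,0]},{"offset":[-20,0,-40],"rotation":[0,0,0]},{"offset":[-20,0,-40],"rotation":[0,0,0]},{"offset":[-20,0,-40],"rotation":[0,0,0]},{"offset":[-20,5,-40],"rotation":[0,0,0]}]'
python3 -m handwheel '[{"offset":[-12,0,-25],"rotation":[0,0,0]},{"offset":[-3,10,-8],"rotation":[0,0,0]},{"offset":[0,30,0],"rotation":[0,0,0]},{"offset":[0,0,0],"rotation":[0,0,0]}]'
python3 - <<'E'
from h import *
im,d,M=snap('wrist','w2'); print(get_obs()['tool_pos'])
im,d,P=world('w2'); z=P[...,2]
p=P[(d>0)&(z>.028)&(z<.045)&(abs(P[...,0]-.63)<.05)&(abs(P[...,1]-.095)<.05)]
print(len(p),cv2.minEnclosingCircle((p[:,:2]*1000).astype(np.float32)),np.percentile(p[:,2],98))
E
```

```text
time_s: 7.55
tool_pos: [0.6159, 0.0647, 0.1574]
tool_rot: [[-1.0, 0.001, 0.001], [-0.001, -0.0, -1.0], [-0.001, -1.0, 0.0]]
force: [0.7, -0.3, -0.2]
grip_width: 0.0868
time_s: 7.95
tool_pos: [0.6259, 0.0955, 0.1128]
tool_rot: [[-1.0, -0.01, 0.001], [-0.001, -0.0, -1.0], [0.01, -1.0, 0.0]]
force: [-0.6, 0.4, 0.1]
grip_width: 0.0872
[0.6272 0.0951 0.1146]
2630 ((630.4790649414062, 95.7447280883789), 26.72319221496582) 0.0362758582781612
```

```bash
python3 -m handwheel '[{"offset":[0,20,0],"rotation":[0,0,0]},{"offset":[0,35,0],"rotation":[0,0,0]},{"offset":[0,25,0],"rotation":[0,0,0]},{"offset":[0,14,0],"rotation":[0,0,0]},{"offset":[0,5,0],"rotation":[0,0,0]},{"offset":[0,0,0],"rotation":[0,0,0]}]'
python3 -m handwheel '[{"offset":[0,0,0],"rotation":[0,0,0]},{"offset":[0,0,0],"rotation":[0,0,0]},{"offset":[0,0,0],"rotation":[0,0,0]},{"offset":[0,0,0],"rotation":[0,0,0]},{"offset":[0,0,0],"rotation":[0,0,0]},{"offset":[0,0,0],"rotation":[0,0,0]},{"offset":[0,0,0],"rotation":[0,0,0]},{"offset":[0,0,0],"rotation":[0,0,0]}]' -1 35
```

```text
time_s: 8.6
tool_pos: [0.6302, 0.0953, 0.0184]
tool_rot: [[-1.0, 0.0, 0.0], [-0.0, -0.0, -1.0], [-0.0, -1.0, 0.0]]
force: [-0.2, -0.1, -0.5]
grip_width: 0.0868
time_s: 9.4
tool_pos: [0.6301, 0.0959, 0.0184]
tool_rot: [[-1.0, 0.0, 0.001], [-0.001, 0.0, -1.0], [-0.0, -1.0, -0.0]]
force: [-1.2, -0.0, 3.6]
grip_width: 0.0534
```

```bash
python3 -m handwheel '[{"offset":[0,-15,0],"rotation":[0,0,0]},{"offset":[0,-35,0],"rotation":[0,0,0]},{"offset":[0,-40,0],"rotation":[0,0,0]},{"offset":[5,0,20],"rotation":[0,0,0]},{"offset":[10,0,40],"rotation":[0,0,0]},{"offset":[10,0,45],"rotation":[0,0,0]},{"offset":[11,0,45],"rotation":[0,0,0]},{"offset":[11,0,45],"rotation":[0,0,0]},{"offset":[11,0,45],"rotation":[0,0,0]},{"offset":[11,0,45],"rotation":[0,0,0]}]'
python3 -m handwheel '[{"offset":[11,0,45],"rotation":[0,0,0]},{"offset":[10,0,45],"rotation":[0,0,0]},{"offset":[6,0,30],"rotation":[0,0,0]},{"offset":[3,0,14],"rotation":[0,0,0]},{"offset":[0,10,0],"rotation":[0,0,0]},{"offset":[0,35,0],"rotation":[0,0,0]},{"offset":[0,25,0],"rotation":[0,0,0]},{"offset":[0,5,0],"rotation":[0,0,0]},{"offset":[0,2,0],"rotation":[0,0,0]},{"offset":[0,0,0],"rotation":[0,0,0]}]'
```

```text
time_s: 10.4
tool_pos: [0.5602, -0.1907, 0.1084]
tool_rot: [[-1.0, -0.0, 0.001], [-0.001, 0.0, -1.0], [0.0, -1.0, -0.0]]
force: [1.0, -0.6, -2.4]
grip_width: 0.0533
time_s: 11.4
tool_pos: [0.532, -0.3224, 0.0315]
tool_rot: [[-1.0, 0.001, 0.002], [-0.002, -0.0, -1.0], [-0.001, -1.0, 0.0]]
force: [0.1, 0.1, -3.1]
grip_width: 0.0533
```

```bash
python3 -m handwheel '[{"offset":[0,1.5,0],"rotation":[0,0,0]},{"offset":[0,1.5,0],"rotation":[0,0,0]},{"offset":[0,0.5,0],"rotation":[0,0,0]},{"offset":[0,0,0],"rotation":[0,0,0]}]'
python3 -m handwheel '[{"offset":[0,0,0],"rotation":[0,0,0]},{"offset":[0,0,0],"rotation":[0,0,0]},{"offset":[0,0,0],"rotation":[0,0,0]},{"offset":[0,-15,0],"rotation":[0,0,0]},{"offset":[0,-40,0],"rotation":[0,0,0]},{"offset":[0,-45,0],"rotation":[0,0,0]},{"offset":[0,-20,0],"rotation":[0,0,0]}]' 0.6 35
python3 -m handwheel '[{"offset":[-10,0,-20],"rotation":[0,0,0]},{"offset":[-20,0,-42],"rotation":[0,0,0]},{"offset":[-20,0,-42],"rotation":[0,0,0]},{"offset":[-20,0,-42],"rotation":[0,0,0]},{"offset":[-14,0,-36],"rotation":[0,0,0]},{"offset":[-6,0,-10],"rotation":[0,-0.14,0]},{"offset":[0,0,0],"rotation":[0,-0.15,0]},{"offset":[0,0,0],"rotation":[0,-0.15,0]},{"offset":[0,0,0],"rotation":[0,-0.15,0]},{"offset":[0,0,0],"rotation":[0,-0.14,0]}]' 0.3
python3 -m handwheel '[{"offset":[0,20,0],"rotation":[0,-0.12,0]},{"offset":[0,0,0],"rotation":[0,0,0]}]'
python3 - <<'E'
from h import *
im,d,M=snap('wrist','w3'); o=get_obs(); print(o['tool_pos'],o['tool_rot'])
im,d,P=world('w3'); z=P[...,2]
hsv=cv2.cvtColor(im,cv2.COLOR_BGR2HSV);dark=hsv[...,2]<70
s=lambda a,b:P[(d>0)&(z>a)&(z<b)&(abs(P[...,0]-.625)<.07)&(abs(P[...,1]+.125)<.07)&dark]
p=s(.006,.02);q=s(.024,.04)
if len(q):print('cup',len(q),cv2.minEnclosingCircle((q[:,:2]*1000).astype(np.float32)),np.percentile(q[:,2],98))
p=p[np.hypot(p[:,0]-.658,p[:,1]+.0885)>.032]
if len(p):print('handle',len(p),cv2.fitLine((p[:,:2]*1000).astype(np.float32),2,0,.01,.01).ravel(),p.min(0),p.max(0))
E
```

```text
time_s: 11.8
tool_pos: [0.5317, -0.3235, 0.0284]
tool_rot: [[-1.0, 0.001, 0.001], [-0.001, -0.001, -1.0], [-0.001, -1.0, 0.001]]
force: [-0.6, 0.3, 0.3]
grip_width: 0.0534
time_s: 12.5
tool_pos: [0.5331, -0.3248, 0.1528]
tool_rot: [[-1.0, 0.006, 0.001], [-0.001, -0.005, -1.0], [-0.006, -1.0, 0.005]]
force: [-0.9, 0.4, 0.2]
grip_width: 0.0693
time_s: 13.5
tool_pos: [0.6213, -0.131, 0.1487]
tool_rot: [[-0.74, 0.001, 0.672], [-0.672, -0.0, -0.74], [-0.0, -1.0, 0.001]]
force: [-0.0, -0.1, 0.5]
grip_width: 0.0561
time_s: 13.7
tool_pos: [0.6196, -0.1306, 0.1266]
tool_rot: [[-0.66, -0.004, 0.752], [-0.752, 0.001, -0.66], [0.001, -1.0, -0.004]]
force: [-1.0, 0.4, 0.3]
grip_width: 0.0567
[ 0.6202 -0.1308  0.1274] [[-0.6612 -0.0021  0.7502]
 [-0.7502  0.0008 -0.6612]
 [ 0.0007 -1.     -0.0021]]
cup 655 ((656.9600219726562, -89.9212875366211), 23.419490814208984) 0.03326822981345872
handle 592 [   0.6464    0.763   617.9155 -135.5296] [ 0.5939 -0.1631  0.0087] [ 0.6412 -0.1094  0.0159]
```

View pics/w3.png

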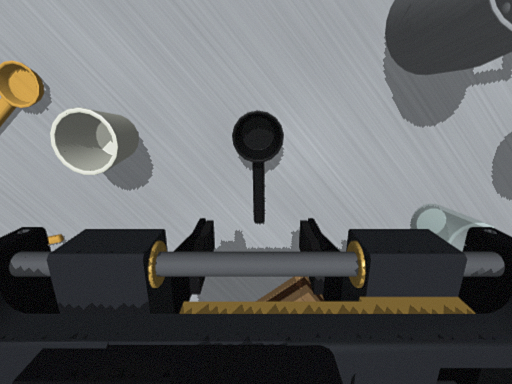

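The wrist view shows the scoop centred between the fingers, cup at (258,137) and handle end at (260,222). It lines up with the planned grip.

```bash
python3 -m handwheel '[{"offset":[0,20,0],"rotation":[0,0,0]},{"offset":[0,40,0],"rotation":[0,0,0]},{"offset":[0,30,0],"rotation":[0,0,0]},{"offset":[0,16,0],"rotation":[0,0,0]},{"offset":[0,6.5,0],"rotation":[0,0,0]},{"offset":[0,0,0],"rotation":[0,0,0]}]'
python3 -m handwheel '[{"offset":[0,0,0],"rotation":[0,0,0]},{"offset":[0,0,0],"rotation":[0,0,0]},{"offset":[0,0,0],"rotation":[0,0,0]},{"offset":[0,0,0],"rotation":[0,0,0]},{"offset":[0,0,0],"rotation":[0,0,0]},{"offset":[0,0,0],"rotation":[0,0,0]},{"offset":[0,0,0],"rotation":[0,0,0]},{"offset":[0,0,0],"rotation":[0,0,0]},{"offset":[0,0,0],"rotation":[0,0,0]}]' -1 30
python3 -m handwheel '[{"offset":[0,-15,0],"rotation":[0,0,0]},{"offset":[0,-40,0],"rotation":[0,0,0]},{"offset":[0,-40,0],"rotation":[0,0,0]},{"offset":[0,-25,0],"rotation":[0,0,0]}]'
```

```text
time_s: 14.35
tool_pos: [0.6214, -0.1312, 0.0152]
tool_rot: [[-0.66, -0.0, 0.751], [-0.751, 0.0, -0.66], [-0.0, -1.0, -0.0]]
force: [0.2, -1.2, 0.2]
grip_width: 0.0563
time_s: 15.25
tool_pos: [0.6211, -0.1312, 0.0151]
tool_rot: [[-0.659, -0.0, 0.752], [-0.752, 0.0, -0.659], [-0.0, -1.0, -0.0]]
force: [-1.3, -0.5, 1.2]
grip_width: 0.0117
time_s: 15.65
tool_pos: [0.6224, -0.1316, 0.139]
tool_rot: [[-0.659, 0.004, 0.752], [-0.752, -0.002, -0.659], [-0.002, -1.0, 0.004]]
force: [-0.3, 0.7, -1.1]
grip_width: 0.0113
```

```bash
python3 -m handwheel '[{"offset":[0,0,0],"rotation":[0,0.149,0]},{"offset":[0,0,0],"rotation":[0,0.15,0]},{"offset":[0,0,0],"rotation":[0,0.15,0]},{"offset":[0,0,0],"rotation":[0,0.149,0]},{"offset":[0,0,0],"rotation":[0,0.149,0]},{"offset":[2,0,-20],"rotation":[0,0,0]},{"offset":[5,0,-40],"rotation":[0,0,0]},{"offset":[5,0,-43],"rotation":[0,0,0]},{"offset":[5,0,-43],"rotation":[0,0,0]},{"offset":[5,0,-43],"rotation":[0,0,0]}]'
python3 -m handwheel '[{"offset":[5,0,-43],"rotation":[0,0,0]},{"offset":[5,0,-43],"rotation":[0,0,0]},{"offset":[5,0,-43],"rotation":[0,0,0]},{"offset":[5,0,-43],"rotation":[0,0,0]},{"offset":[5,0,-43],"rotation":[0,0,0]},{"offset":[4,0,-30],"rotation":[0,0,0]},{"offset":[3,0,-15],"rotation":[0,0,0]},{"offset":[0,0,0],"rotation":[0,0,0]}]'
python3 - <<'E'
from h import *
o=get_obs();print(o['tool_pos'],o['tool_rot'],o['joint_pos'])
d=np.array([.520,.314,.13])-o['tool_pos'];print(o['tool_rot'].T@d*1000)
im,d,M=snap('scene','s1');cv2.imwrite('pics/s1c.png',cv2.resize(im[60:260,40:440],None,fx=1.9,fy=1.9))
E
```

```text
time_s: 16.65
tool_pos: [0.5783, 0.0571, 0.1357]
tool_rot: [[-0.994, -0.0, 0.106], [-0.106, 0.001, -0.994], [0.0, -1.0, -0.001]]
force: [0.5, 0.5, -0.3]
grip_width: 0.0112
time_s: 17.45
tool_pos: [0.5194, 0.3118, 0.1354]
tool_rot: [[-0.994, -0.0, 0.109], [-0.109, 0.0, -0.994], [0.0, -1.0, -0.0]]
force: [0.7, -0.4, -0.4]
grip_width: 0.0114
[0.5194 0.3118 0.1354] [[-0.9941 -0.0001  0.1086]
 [-0.1086  0.0001 -0.9941]
 [ 0.0001 -1.     -0.0002]] [0.3563 0.6249 1.5689 0.0002 0.9479 1.8182]
[-0.8738  5.4279 -2.0972]
```

View pics/s1c.png

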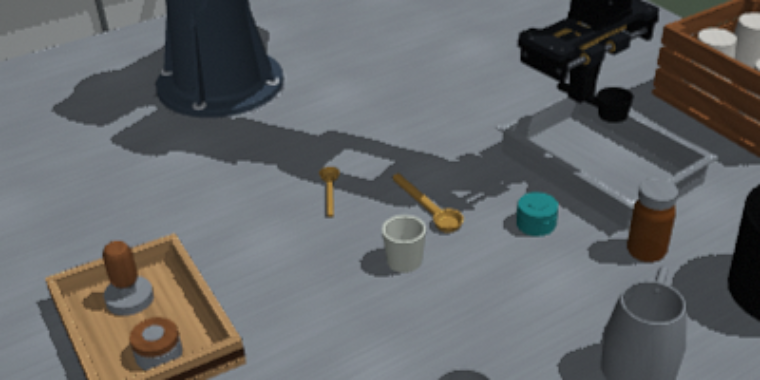

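The crop shows the tamper and leveller standing upright in the caddy and the scoop hanging level over the pan's robot-side half. Lowering the scoop into the pan.

```bash
python3 -m handwheel '[{"offset":[0,20,-2],"rotation":[0,0,0]},{"offset":[0,40,0],"rotation":[0,0,0]},{"offset":[0,35,0],"rotation":[0,0,0]},{"offset":[0,14,0],"rotation":[0,0,0]},{"offset":[0,4,0],"rotation":[0,0,0]},{"offset":[0,2,0],"rotation":[0,0,0]},{"offset":[0,1,0],"rotation":[0,0,0]},{"offset":[0,0,0],"rotation":[0,0,0]}]'
python3 -m handwheel '[{"offset":[0,0.5,0],"rotation":[0,0,0]},{"offset":[0,0,0],"rotation":[0,0,0]}]'
```

```text
time_s: 18.3
tool_pos: [0.5218, 0.3121, 0.0205]
tool_rot: [[-0.995, 0.003, 0.104], [-0.104, 0.001, -0.995], [-0.003, -1.0, -0.001]]
force: [-0.6, -0.4, -0.1]
grip_width: 0.0119
time_s: 18.5
tool_pos: [0.5211, 0.3121, 0.0193]
tool_rot: [[-0.995, 0.001, 0.104], [-0.104, 0.0, -0.995], [-0.001, -1.0, -0.0]]
force: [0.7, -0.2, -0.4]
grip_width: 0.0114
```

```bash
python3 -m handwheel '[{"offset":[0,0,0],"rotation":[0,0,0]},{"offset":[0,0,0],"rotation":[0,0,0]},{"offset":[0,0,0],"rotation":[0,0,0]},{"offset":[0,-10,0],"rotation":[0,0,0]},{"offset":[0,-40,0],"rotation":[0,0,0]},{"offset":[0,-45,0],"rotation":[0,0,0]},{"offset":[0,-15,0],"rotation":[0,0.09,0]},{"offset":[8,0,30],"rotation":[0,0,0]},{"offset":[12,0,45],"rotation":[0,0,0]},{"offset":[12,0,45],"rotation":[0,0,0]}]' -0.2
python3 -m handwheel '[{"offset":[12,0,45],"rotation":[0,0,0]},{"offset":[10,0,40],"rotation":[0,0,0]},{"offset":[3.5,10,14],"rotation":[0,0,0]},{"offset":[0,0,0],"rotation":[0,0,0]}]' 0.3
python3 - <<'E'
from h import *
im,d,M=snap('wrist','w4'); o=get_obs(); print(o['tool_pos'],o['tool_rot'])
im,d,P=world('w4'); z=P[...,2]; hsv=cv2.cvtColor(im,cv2.COLOR_BGR2HSV)
yel=(hsv[...,0]>12)&(hsv[...,0]<32)&(hsv[...,1]>110)
k=(d>0)&yel&(z>.004)&(z<.03)&(abs(P[...,1]-.095)<.035)&(P[...,0]>.37)&(P[...,0]<.57)
p=P[k];print(len(p),p.min(0),p.max(0)); h=p[p[:,0]<.49]; c=np.polyfit(h[:,0],h[:,1],1);print(c,np.polyval(c,.4665),np.median(h[:,2]))
E
```

```text
time_s: 19.5
tool_pos: [0.4902, 0.1907, 0.1296]
tool_rot: [[-1.0, 0.002, 0.016], [-0.016, 0.0, -1.0], [-0.002, -1.0, -0.0]]
force: [-0.0, -0.8, -0.3]
grip_width: 0.0347
time_s: 19.9
tool_pos: [0.4653, 0.0903, 0.1186]
tool_rot: [[-1.0, -0.002, 0.01], [-0.01, -0.0, -1.0], [0.002, -1.0, 0.0]]
force: [-0.2, 0.1, -0.7]
grip_width: 0.0542
[0.4661 0.0914 0.1189] [[-0.9999 -0.0003  0.0112]
 [-0.0112  0.0003 -0.9999]
 [ 0.0003 -1.     -0.0003]]
1906 [0.3973 0.0738 0.004 ] [0.5385 0.114  0.0151]
[0.0126 0.0877] 0.09362173080438535 0.010209471495179534
```

```bash
python3 -m handwheel '[{"offset":[-4,20,-2],"rotation":[0,0,0]},{"offset":[0,40,0],"rotation":[0,0,0]},{"offset":[0,27,0],"rotation":[0,0,0]},{"offset":[0,14,0],"rotation":[0,0,0]},{"offset":[0,5,0],"rotation":[0,0,0]},{"offset":[0,0,0],"rotation":[0,0,0]}]'
python3 -m handwheel '[{"offset":[0,0,0],"rotation":[0,0,0]},{"offset":[0,0,0],"rotation":[0,0,0]},{"offset":[0,0,0],"rotation":[0,0,0]},{"offset":[0,0,0],"rotation":[0,0,0]},{"offset":[0,0,0],"rotation":[0,0,0]},{"offset":[0,0,0],"rotation":[0,0,0]},{"offset":[0,0,0],"rotation":[0,0,0]},{"offset":[0,0,0],"rotation":[0,0,0]},{"offset":[0,0,0],"rotation":[0,0,0]}]' -1 40
python3 -m handwheel '[{"offset":[0,-15,0],"rotation":[0,0,0]},{"offset":[0,-40,0],"rotation":[0,0,0]},{"offset":[0,-45,0],"rotation":[0,0,0]},{"offset":[0,0,0],"rotation":[0,-0.09,0]},{"offset":[0,0,0],"rotation":[0,0,0]}]'
python3 - <<'E'
from h import *
o=get_obs();c=np.array([.536,.352]);a=np.array([.9945,.1045]);b=np.array([-.1045,.9945])
t=c+36*b/1000+5*a/1000
print(t,o['tool_pos'],o['tool_rot'].T@(np.r_[t,o['tool_pos'][2]]-o['tool_pos'])*1000)
E
```

```text
time_s: 20.55
tool_pos: [0.4706, 0.0952, 0.0125]
tool_rot: [[-1.0, 0.0, 0.015], [-0.015, 0.0, -1.0], [-0.0, -1.0, -0.0]]
force: [-0.5, 1.3, -0.3]
grip_width: 0.0565
time_s: 21.45
tool_pos: [0.4702, 0.094, 0.0126]
tool_rot: [[-1.0, 0.0, 0.014], [-0.014, -0.0, -1.0], [-0.0, -1.0, 0.0]]
force: [-0.5, -0.3, 2.1]
grip_width: 0.0112
time_s: 21.95
tool_pos: [0.4708, 0.0942, 0.1138]
tool_rot: [[-0.995, 0.003, 0.104], [-0.104, -0.0, -0.995], [-0.003, -1.0, 0.0]]
force: [-0.0, 0.1, -0.6]
grip_width: 0.0116
[0.5372 0.3883] [0.4708 0.0942 0.1138] [ -96.5518    0.1725 -285.6996]
```

```bash
python3 -m handwheel '[{"offset":[-7,0,-20],"rotation":[0,0,0]},{"offset":[-13,0,-38],"rotation":[0,0,0]},{"offset":[-14,0,-42],"rotation":[0,0,0]},{"offset":[-14,0,-42],"rotation":[0,0,0]},{"offset":[-14,0,-42],"rotation":[0,0,0]},{"offset":[-14,0,-42],"rotation":[0,0,0]},{"offset":[-13,0,-38],"rotation":[0,0,0]},{"offset":[-7.5,0,-21.5],"rotation":[0,0,0]},{"offset":[0,0,0],"rotation":[0,0,0]},{"offset":[0,0,0],"rotation":[0,0,0]}]'
python3 - <<'E'
from h import *
im,d,M=snap('side','d1');cv2.imwrite('pics/d1c.png',cv2.resize(im[184:384,40:340],None,fx=2.4,fy=2.4))
print(get_obs()['tool_pos'])
E
```

```text
time_s: 22.95
tool_pos: [0.535, 0.3875, 0.1106]
tool_rot: [[-0.995, -0.004, 0.104], [-0.104, -0.002, -0.995], [0.004, -1.0, 0.002]]
force: [0.4, 0.2, -0.2]
grip_width: 0.0114
[0.5351 0.3868 0.1109]
```

View pics/d1c.png

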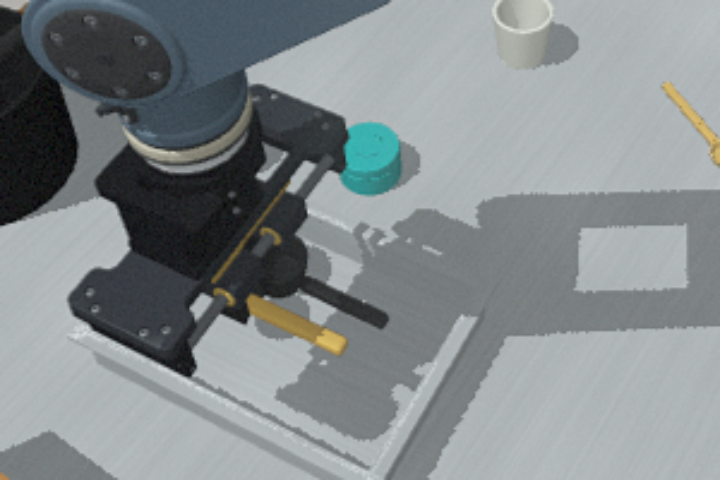

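The side crop shows the scoop lying inside the pan, handle end at (380,318), and the spoon held level above it, handle end at (340,345), parallel and offset outward. Lowering the spoon.

```bash
python3 -m handwheel '[{"offset":[0,20,0],"rotation":[0,0,0]},{"offset":[0,35,0],"rotation":[0,0,0]},{"offset":[0,24,0],"rotation":[0,0,0]},{"offset":[0,12,0],"rotation":[0,0,0]},{"offset":[0,3,0],"rotation":[0,0,0]},{"offset":[0,1.5,0],"rotation":[0,0,0]},{"offset":[0,0,0],"rotation":[0,0,0]},{"offset":[0,0,0],"rotation":[0,0,0]}]'
```

```text
time_s: 23.8
tool_pos: [0.5375, 0.3885, 0.0184]
tool_rot: [[-0.995, 0.002, 0.103], [-0.103, 0.001, -0.995], [-0.002, -1.0, -0.001]]
force: [0.2, -0.6, -0.2]
grip_width: 0.0116
```

Lower the last 1.5 mm, release, rise and back away so the cameras can check.

```bash
python3 -m handwheel '[{"offset":[0,1,0],"rotation":[0,0,0]},{"offset":[0,0.5,0],"rotation":[0,0,0]},{"offset":[0,0,0],"rotation":[0,0,0]}]'
python3 -m handwheel '[{"offset":[0,0,0],"rotation":[0,0,0]},{"offset":[0,0,0],"rotation":[0,0,0]},{"offset":[0,0,0],"rotation":[0,0,0]},{"offset":[0,-10,0],"rotation":[0,0,0]},{"offset":[0,-40,0],"rotation":[0,0,0]},{"offset":[0,-45,0],"rotation":[0,0,0]},{"offset":[0,-45,0],"rotation":[0,0,0]},{"offset":[0,-30,30],"rotation":[0,0,0]},{"offset":[10,0,45],"rotation":[0,0,0]},{"offset":[10,0,45],"rotation":[0,0,0]}]' -0.3
python3 -m handwheel '[{"offset":[10,0,45],"rotation":[0,0,0]},{"offset":[10,0,45],"rotation":[0,0,0]},{"offset":[10,0,45],"rotation":[0,0,0]},{"offset":[10,0,40],"rotation":[0,0,0]},{"offset":[0,0,0],"rotation":[0,0,0]},{"offset":[0,0,0],"rotation":[0,0,0]}]'
python3 - <<'E'
from top import *
for n in('scene','side'): snap(n,n+'9')
c=np.array([.536,.352]);R=np.array([[.9945,.1045],[-.1045,.9945]])
for f in('scene9','side9'):
    im,d,P=world(f);z=P[...,2];hsv=cv2.cvtColor(im,cv2.COLOR_BGR2HSV)
    L=(P[...,:2]-c)@R.T; inn=(d>0)&(abs(L[...,0])<.13)&(abs(L[...,1])<.095)&(z<.06)
    yel=(hsv[...,0]>12)&(hsv[...,0]<32)&(hsv[...,1]>110)
    for n,m in(('spoon',yel),('scoop',(hsv[...,2]<45)&(z>.01)&(abs(L[...,1])<.077))):
        q=inn&m
        if q.sum(): print(f,n,q.sum(),np.percentile(L[q],[1,99],axis=0)*1000,'zmax',np.percentile(z[q],99))
    cc=np.array([.4785,-.32])
    for n,a,b,x in(('tamper',.06,.12,(.38,.475)),('lev',.038,.06,(.495,.565))):
        q=P[(d>0)&(z>a)&(z<b)&(P[...,0]>x[0])&(P[...,0]<x[1])&(abs(P[...,1]+.32)<.05)]
        print(f,n,cv2.minEnclosingCircle((q[:,:2]*1000).astype(np.float32)),np.percentile(q[:,2],98))
a=cv2.imread('pics/scene9.png');b=cv2.imread('pics/side9.png')
cv2.imwrite('pics/fin.png',np.vstack([cv2.resize(a[90:330,50:450],(640,384))[:300],cv2.resize(b[90:384,40:432],(400,300)) if 0 else cv2.resize(b[200:384,60:452],(640,300))]))
E
```

```text
time_s: 24.1
tool_pos: [0.537, 0.3884, 0.0167]
tool_rot: [[-0.995, 0.001, 0.104], [-0.104, 0.001, -0.995], [-0.001, -1.0, -0.0]]
force: [-0.6, -0.8, 6.1]
grip_width: 0.011
time_s: 25.1
tool_pos: [0.5297, 0.2662, 0.1877]
tool_rot: [[-0.994, 0.004, 0.106], [-0.106, 0.001, -0.994], [-0.004, -1.0, -0.001]]
force: [0.0, 0.5, -0.6]
grip_width: 0.0304
time_s: 25.7
tool_pos: [0.5076, 0.0877, 0.186]
tool_rot: [[-0.995, 0.0, 0.101], [-0.101, 0.001, -0.995], [-0.001, -1.0, -0.0]]
force: [-0.9, -0.1, -0.6]
grip_width: 0.0305
scene9 spoon 262 [[-73.9058  14.653 ]
 [ 72.3597  55.9461]] zmax 0.015969853542025375
scene9 scoop 189 [[-48.9001 -62.0745]
 [ 59.474  -16.6727]] zmax 0.0358356209802653
scene9 tamper ((429.2698974609375, -319.9214782714844), 16.977367401123047) 0.09436580918719885
scene9 lev ((532.6713256835938, -323.7051086425781), 29.154315948486328) 0.045058446730908114
side9 spoon 782 [[-73.6185  18.0906]
 [ 72.166   53.6662]] zmax 0.018539765357065956
side9 scoop 392 [[-29.3302 -58.4443]
 [ 57.6155 -15.6525]] zmax 0.037492861101380025
side9 tamper ((425.7079162597656, -314.8877258300781), 17.883424758911133) 0.0970719680531382
side9 lev ((533.3834228515625, -321.8548583984375), 29.275299072265625) 0.04771418757982461
```

View pics/fin.png

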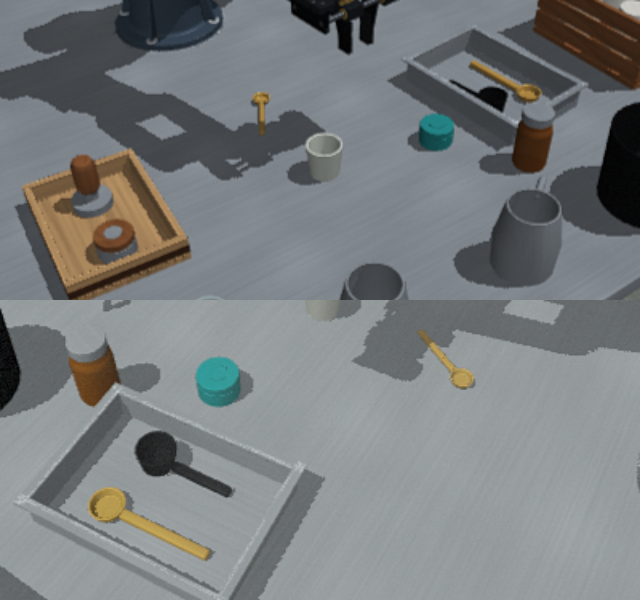

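The final pictures show the spoon and scoop flat inside the pan, well off the walls. The tamper and leveller stand upright in the caddy, and the arm is clear of everything.

```bash
python3 -c "
from station import *
print(hand_in())"
```

```text
the job is handed in; nothing more can be done
None
```

All four tools are where the task asked, and I handed the job in at about 26 s of the 72 s allowed. The hand-in gave no verdict.

- **Pan:** the large brass spoon and the black scoop lie flat inside. In pan axes the spoon runs x −74 to +72 mm and y about 15 to 56 mm. The scoop's visible extent is x −49 to +59 mm and y −62 to −16 mm. Measured from the counter, the spoon tops out at 19 mm or less and the scoop at about 37 mm, both below the 45 mm rim.
- **Caddy:** the tamper (about x 0.427, y −0.317) and the leveller (about x 0.533, y −0.323) stand upright on the floor. Their tops, at 94–97 mm and 45–48 mm from the counter, match their heights plus the 10 mm floor.
- **Bystanders:** in the final pictures the cup and jar look upright and unmoved. The shot glass was outside the last crop and I did not re-measure it, but the arm's path kept well away from it.

**Disagreements:** the two fixed cameras differed by 2–5 mm sideways. I used their average, and the wrist camera confirmed it before each grasp. In the last views the scoop's handle end was only partly picked out by depth and colour, but the picture shows it clearly inside the pan.

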